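# Put the parcel tape away

## Task

Slide the wide tape roll straight up off its post without shifting or tipping the stand, and set it down flat (do not drop it) on the bare desk just in front of the low wooden cubby's open side and let go of it. Then push it along the desk under the cubby's roof until it is fully home against the back. Leave the narrow roll on its own stand and everything else on the desk where it is.

Things in the scene. Friction and masses are not known exactly. Their poses are not given: they have to be found in the camera images.
- wide_roll: Wide roll of brown kraft tape, a ring lying flat around stand_a's post: outer diameter 106 mm, bore 76 mm (wall 15 mm), 48 mm tall, about 0.2 kg. The rolls differ only in height. Origin: centre of the underside; z is the ring's axis, up. At the start its underside is 14 mm above the desk. 33 mm free between bore and post: the wall can be pinched from above, one finger inside.
- narrow_roll: The other roll of brown tape, same outer diameter 106 mm and bore 76 mm but only 24 mm tall, around the post of stand_b. Stays. Origin: centre of the underside.
- stand_a: Loose tape stand (0.65 kg) that carries the wide roll: dark steel disc of diameter 120 mm, 14 mm thick, on it a hub of diameter 68 mm that rises 6 mm more (to 20 mm above the desk), and a thin brass post of diameter 10 mm on its axis, whose tip is 83 mm above the desk. Origin: centre of the underside; z up along the post.
- stand_b: Identical loose stand, carrying the narrow roll. Origin: centre of the underside.
- cubby: Low brown wooden cubby fixed to the desk (sizes in mm), 124 deep (its x), 150 wide (y), 72 high. Front (-x, facing the robot) open; two side walls and a back; the desk is its floor. Inside 126 wide, 62 clear height. Mouth at x = -62, inner face of the back at x = +52, roof only over the rear half (x = -5 to +62): a roll inside shows from above. Origin: centre of its footprint, at desk height.
- home (a point): Point on the desk inside the cubby, 1 mm in front of its origin: where the centre of the wide roll is when it touches the back, centred. Its x axis points into the cubby (push direction), z up.
- pen_pot: White ceramic pot, diameter 72 mm, 100 mm tall, with pens up to 180 mm high, bystander. Origin: centre of the underside.
- stapler: Black stapler 130 x 34 x 52 mm, bystander. Origin: centre of the underside, long axis x.
- glue_stick: Small upright glue stick, diameter 28 mm, 90 mm tall, bystander beside the cubby. Origin: centre of the underside.
- phone: Black phone lying flat, 150 x 72 x 9 mm, bystander. Origin: centre of the underside.
- clip_tin: Round steel tin of paper clips, diameter 84 mm, 47 mm tall, bystander. Origin: centre of the underside.

How it is judged:
By the outcome, as a careful person would: the job done as asked, in the order asked, and still so for the second after the job is handed in, with the robot touching nothing.
It also fails if it takes over 51 s, if anything falls off the work surface, if the arm or the gripper's body presses on something with over 40 N, if the wrist force passes 120 N, or if a joint passes its speed limit or range.

## Robot

A 6-joint arm with a two-finger parallel gripper is mounted at the origin on the work surface. World frame = base frame: x ahead of the robot, y to its left, z up, the work surface at z = 0. Lengths are in m, angles in rad, forces in N, time in s.
With the tool pointing down it reaches from about 0.25 to 0.725 m from the base axis. Payload 4 kg.
Tool frame: the origin (TCP) lies on the centre line of the jaws, within the pads' length; the fingertips stand 25 mm ahead of it and the grasp point (between the pads) lies 6 mm ahead of it (robot.tip_extent is the distance from the TCP to the fingertips, in m); z points along the fingers, y is the line along which they close (so a half turn about z gives the same grasp; the last joint's range is limited). The gripper opens to 85 mm and grips with 20 to 120 N. Pads are 22 mm wide; open, the fingers measure 114 mm over their backs; the gripper's body (76 mm by 85 mm) begins 54 mm behind the grasp point. The pads swing forward as they close: fully open they stand 13 mm farther back than shut.
Start: joints at [1.2, 0.241, 0.005, 1.335, 0, 1.571], TCP at [0.181, 0.466, 0.236] pointing down, gripper open.
Joint ranges: [-2.72, 2.72], [-1.05, 1.87], [-1.09, 1.28], [-1.99, 2.15], [-1.42, 1.44], [-3.14, 3.14]. Speed limits (rad/s): [2.79, 2.79, 3.14, 3.14, 3.14, 3.14].

## Interface

Orientations are given as a rotation vector (axis times angle).
In Python, from station import robot gives the robot as it stands.
- The arm moves only by the shell command python3 -m creep 'ROWS'. ROWS is JSON, a list of rows, each a list of 7 numbers: the turn, a rotation vector about the tool's x, y, z in rad, then the shift along the tool's x, y, z in cm, then the finger opening in cm, from 0 to 8.54. A call has 1 to 20 rows; each row is the pose to reach, as a shift and turn from the pose commanded when the call began, along the tool's axes at that moment; what a row does not reach only later rows make up. A row lasts 1/10 s, in which the tool goes at most 50 mm and 8.59 degrees, less where a joint would pass 70% of its speed; a pose out of reach is approached as far as the arm can. A call with a gripper value outside its range is refused whole. The fingers move at their own pace and stop on an object; the grip force is fixed at half the most. Time passes only in rows, so rows that repeat a pose let the fingers close. It gives the time, the measured TCP pose, the force, the opening and the grip force at its end, in the units of the state.
- robot.sense(): the state, without advancing time (a new reading comes with each control period).
- robot.camera(name): name is "scene" or "top"; returns a dict with "pixels" (480x640x3 uint8, red, green, blue), "mtx" (3x3 intrinsics, pixels), "D" ([k1, k2, p1, p2, k3] as OpenCV has them; the pictures are not rectified), "rvec" (rotation vector, rad) and "tvec" (3), from world to camera coordinates, as OpenCV has them. Camera axes: x right, y down, z forward; pixel columns grow to the right and rows downward; lengths in m; the calibration is good to about 2 mm. A picture is of the moment at which its call begins. There is no depth.
- robot.hand_in(): hands the job in; it is judged then, once.
The state is a dict: "clock": time; "joints": joint angles; "joint_velocities": joint speeds; "joint_torque": joint torques, N m; "tcp_pos": TCP position; "tcp_rot": TCP orientation; "ft_force": force on the tool from outside, world axes, zero at the start; "ft_torque": the same for the moment, N m; "grip_width": finger opening in m; "grip_force": force on a finger pad.
Only numpy, scipy, OpenCV 4.12 (cv2) and the standard library are available. Lean on these libraries where they do the work, as an engineer would, in place of code of your own. Each camera call takes 0.05 s, during which the arm holds its last target. There are 200 camera calls.

## Working session

There is one attempt and no reset: what is moved stays moved. The work goes in short steps, Python scripts to look and compute and a shell command to move; the robot and the scene stay as the last step left them, time stands still between calls to the robot, and variables do not carry over. Pictures are saved under pics/ and viewed, at most 10 in all, crops included, and the job is handed in when it is done.

```bash
mkdir -p pics; python3 - <<'E'
from station import robot
import cv2,numpy as np
for n in("top","scene"):
    c=robot.camera(n);cv2.imwrite(f"pics/{n}0.png",c["pixels"][:,:,::-1])
    np.savez(f"{n}0.npz",**{k:np.array(v) for k,v in c.items()})
    R=cv2.Rodrigues(np.array(c["rvec"]))[0];print(n,-R.T@np.array(c["tvec"]).ravel(),R[2],np.array(c["D"]).ravel())
s=robot.sense();print(s["tcp_pos"],s["tcp_rot"],s["clock"],s["ft_force"])
E
```

```text
top [0.48270518 0.0158729  1.62787237] [ 0.06099447 -0.00135514 -0.99813718] [-0.10149551  0.          0.          0.          0.        ]
scene [ 1.15084705 -0.29459283  0.94297533] [-0.53547281  0.27153107 -0.79971229] [-0.13273108  0.          0.          0.          0.        ]
[0.18097039 0.4655053  0.23489653] [-5.79085866e-01 -3.08737597e+00  2.92227709e-03] 0.1 [-0.80954063  1.03523715 -0.31295619]
```

View pics/top0.png

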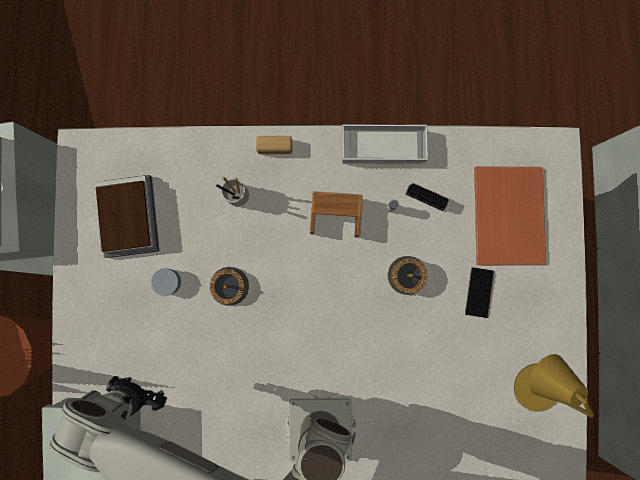

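View pics/scene0.png

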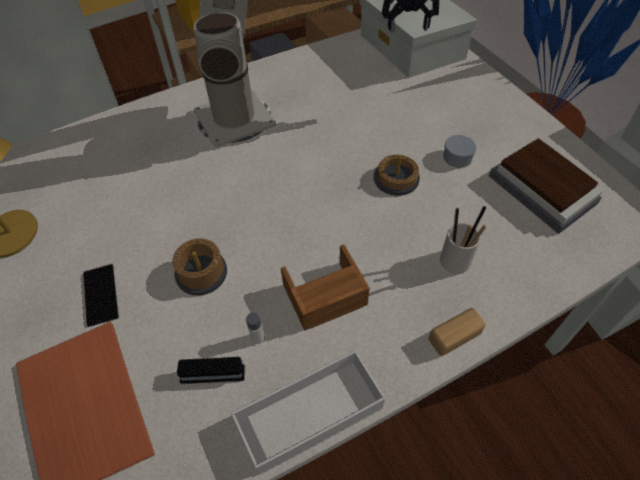

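Top view: the wide roll is at px (408,275) and taller in the scene view (199,262). The narrow roll is at (229,286), and the cubby is at (336,213) with its mouth toward the robot. Next I measure them.

```bash
cat > h.py <<'E'
import cv2,numpy as np
def cast(c,px,z):
    n=cv2.undistortPoints(np.array(px,float).reshape(-1,1,2),np.array(c["mtx"]),np.array(c["D"])).reshape(-1,2)
    R=cv2.Rodrigues(np.array(c["rvec"]))[0];o=-R.T@np.array(c["tvec"]).ravel()
    d=np.c_[n,np.ones(len(n))]@R
    return (o+d*((z-o[2])/d[:,2])[:,None])[:,:2]
def blob(c,box,lo,hi):
    x0,y0,x1,y1=box
    hsv=cv2.cvtColor(c["pixels"][y0:y1,x0:x1],cv2.COLOR_RGB2HSV)
    m=cv2.inRange(hsv,lo,hi)
    return m
def biggest(m,box):
    cs,_=cv2.findContours(m,cv2.RETR_EXTERNAL,cv2.CHAIN_APPROX_NONE)
    k=max(cs,key=cv2.contourArea);return k.reshape(-1,2)+np.array(box[:2])
E
python3 - <<'E'
from h import *
t=dict(np.load("top0.npz"));s=dict(np.load("scene0.npz"))
def circ(p):
    A=np.c_[2*p,np.ones(len(p))];x=np.linalg.lstsq(A,(p**2).sum(1),rcond=None)[0];return x[:2].round(4),np.sqrt(x[2]+x[:2]@x[:2]).round(4)
W=((8,90,50),(22,255,255))
for n,b,z in(("wide",(380,250,440,300),.062),("narrow",(200,260,260,312),.038)):
    k=biggest(blob(t,b,*W),b);print(n,circ(cast(t,k,z)),len(k))
b=(150,225,245,310);k=biggest(blob(s,b,*W),b);print("scene wide contour bbox",cv2.boundingRect(k.astype(np.int32)))
b=(300,180,372,245);k=biggest(blob(t,b,(5,80,40),(25,255,255)),b)
r=cv2.minAreaRect(cast(t,k,.072).astype(np.float32));print("cubby",r,cv2.boxPoints(r))
a=cv2.resize(t["pixels"][165:310,290:450],None,fx=5,fy=4.1,interpolation=cv2.INTER_CUBIC)
a=cv2.resize(t["pixels"][180:300,290:450],None,fx=5,fy=5,interpolation=cv2.INTER_CUBIC)
cv2.imwrite("pics/tc.png",a[:,:,::-1])
a=cv2.resize(s["pixels"][220:340,160:380],None,fx=3.6,fy=3.6,interpolation=cv2.INTER_CUBIC)
cv2.imwrite("pics/sc.png",a[:,:,::-1])
E
```

```text
wide (array([ 0.4739, -0.2644]), np.float64(0.0528)) 101
narrow (array([0.4429, 0.2821]), np.float64(0.0514)) 97
scene wide contour bbox (173, 239, 51, 50)
cubby ((0.6588289737701416, -0.04813160002231598), (0.14908894896507263, 0.1267847865819931), 86.0143814086914) [[ 0.59040856 -0.11808963]
 [ 0.71688676 -0.12690195]
 [ 0.7272494   0.02182643]
 [ 0.6007712   0.03063875]]
```

View pics/tc.png

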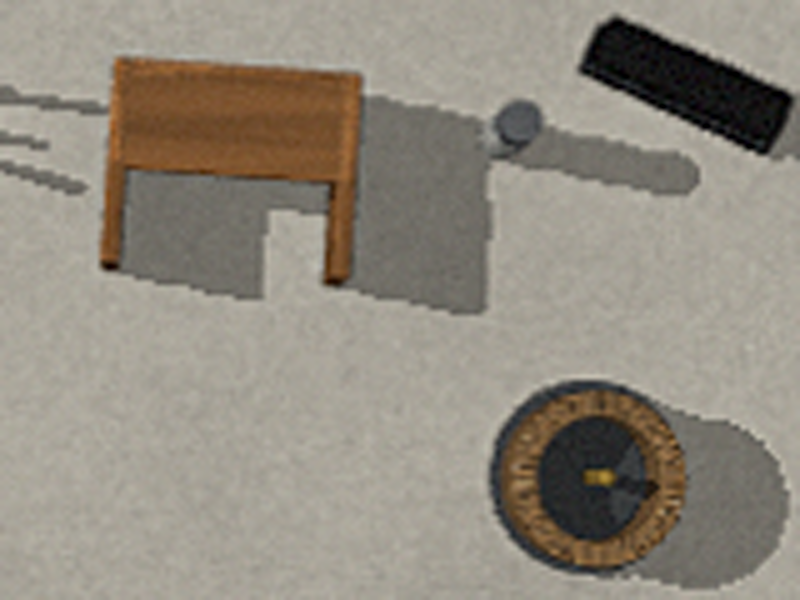

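View pics/sc.png

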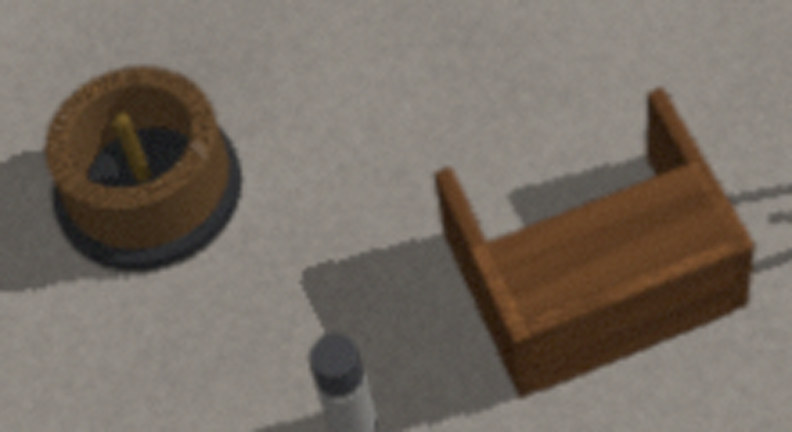

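```bash
cat >> h.py <<'E'
from scipy.spatial.transform import Rotation as Ro
def row(s,pos,yawx):
    R=Ro.from_rotvec(s["tcp_rot"]);y=np.radians(yawx);x=np.array([np.cos(y),np.sin(y),0]);z=np.array([0,0,-1.])
    G=Ro.from_matrix(np.c_[x,np.cross(z,x),z])
    return (R.inv()*G).as_rotvec().round(3),(R.inv().apply(np.array(pos)-s["tcp_pos"])*100).round(2)
E
python3 - <<'E'
from h import *
from station import robot
s=robot.sense();t=dict(np.load("top0.npz"))
print(cast(t,[[409.6,275.4]],.083),robot.tip_extent)
print(row(s,(.4771,-.2190,.15),176))
E
```

```text
[[ 0.47357926 -0.26450653]] 0.025
(array([-0.002, -0.   , -0.301]), array([-52.41, -53.05,   8.59]))
```

Post tip agrees with the ring centre (0.474, -0.264). I move above the grasp.

```bash
python3 -m creep '[[0,0,-0.1,-10,-10,0,4],[0,0,-0.3,-52.4,-53.1,4,4],[0,0,-0.3,-52.4,-53.1,4,4],[0,0,-0.3,-52.4,-53.1,4,4],[0,0,-0.3,-52.4,-53.1,4,4],[0,0,-0.3,-52.4,-53.1,4,4],[0,0,-0.3,-52.4,-53.1,4,4],[0,0,-0.3,-52.4,-53.1,4,4],[0,0,-0.3,-52.4,-53.1,4,4],[0,0,-0.3,-52.4,-53.1,4,3.6],[0,0,-0.3,-52.4,-53.1,4,3.6],[0,0,-0.3,-52.4,-53.1,4,3.6],[0,0,-0.3,-52.4,-53.1,4,3.6],[0,0,-0.3,-52.4,-53.1,4,3.6],[0,0,-0.3,-52.4,-53.1,4,3.6],[0,0,-0.3,-52.4,-53.1,8.5,3.6],[0,0,-0.3,-52.4,-53.1,8.5,3.6],[0,0,-0.3,-52.4,-53.1,8.5,3.6],[0,0,-0.3,-52.4,-53.1,8.5,3.6],[0,0,-0.3,-52.4,-53.1,8.5,3.6]]'
python3 - <<'E'
from h import *
from station import robot
s=robot.sense();print(s["joints"],s["grip_width"],s["clock"]);print(row(s,(.4771,-.2190,.057),176))
E
```

```text
clock: 2.1
tcp_pos: [0.4782, -0.2184, 0.1527]
tcp_rot: [0.109, 3.137, -0.002]
ft_force: [0.1, -0.4, 0.6]
grip_width: 0.036
grip_force: 0.0
[-4.28501814e-01  3.38679264e-01 -8.25924100e-02  1.14610775e+00
  5.95297379e-05 -3.59056304e-01] 0.03603519170329954 2.1
(array([-0.001,  0.003,  0.   ]), array([ 0.14, -0.05,  9.57]))
```

```bash
python3 -m creep '[[0,0,0,0.1,-0.05,2.5,3.6],[0,0,0,0.1,-0.05,5,3.6],[0,0,0,0.1,-0.05,7,3.6],[0,0,0,0.1,-0.05,8,3.6],[0,0,0,0.1,-0.05,8.8,3.6],[0,0,0,0.1,-0.05,9.5,3.6],[0,0,0,0.1,-0.05,9.5,3.6],[0,0,0,0.1,-0.05,9.5,3.6]]'
python3 - <<'E'
from h import *
from station import robot
for n,b in(("top",(350,230,450,310)),("scene",(130,190,250,310))):
    c=robot.camera(n);x0,y0,x1,y1=b
    globals()[n]=cv2.resize(c["pixels"][y0:y1,x0:x1],(400,400),interpolation=cv2.INTER_CUBIC)
cv2.imwrite("pics/g1.png",np.hstack([top,scene])[:,:,::-1])
E
```

```text
clock: 2.9
tcp_pos: [0.4766, -0.2194, 0.0563]
tcp_rot: [0.111, 3.139, -0.001]
ft_force: [0.6, 0.4, -0.3]
grip_width: 0.0359
grip_force: 0.0
```

View pics/g1.png

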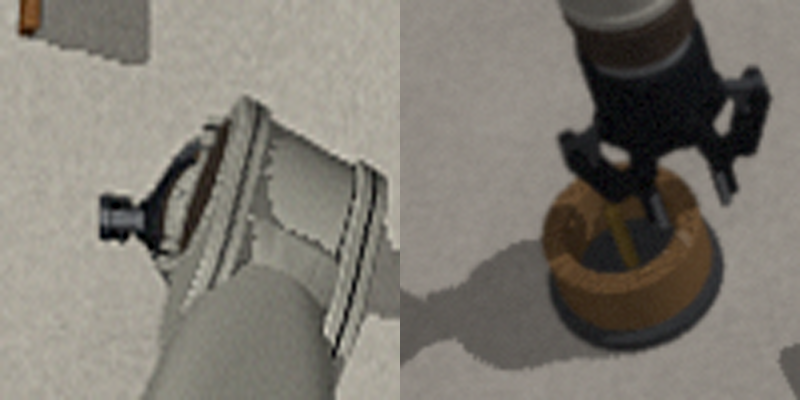

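The scene view shows one finger inside the bore and one outside, straddling the wall with nothing touched. Closing.

```bash
python3 -m creep '[[0,0,0,0,0,0,2.6],[0,0,0,0,0,0,2.2],[0,0,0,0,0,0,1.9],[0,0,0,0,0,0,1.7],[0,0,0,0,0,0,1.5],[0,0,0,0,0,0,1.2],[0,0,0,0,0,0,1],[0,0,0,0,0,0,1],[0,0,0,0,0,0,1],[0,0,0,0,0,0,1]]'
```

```text
clock: 4.0
tcp_pos: [0.4766, -0.2208, 0.0567]
tcp_rot: [0.113, 3.138, -0.005]
ft_force: [-2.0, -5.3, 4.7]
grip_width: 0.0138
grip_force: 56.9
```

Slight side load from the grip, so I relieve it and then lift gently.

```bash
python3 -m creep '[[0,0,0,0,-0.1,0,1],[0,0,0,0,-0.18,0,1],[0,0,0,0,-0.18,0,1]]'; python3 -m creep '[[0,0,0,0,0,-0.1,1],[0,0,0,0,0,-0.2,1],[0,0,0,0,0,-0.4,1],[0,0,0,0,0,-0.6,1],[0,0,0,0,0,-0.6,1]]'
```

```text
clock: 4.3
tcp_pos: [0.4765, -0.2211, 0.0566]
tcp_rot: [0.112, 3.138, 0.0]
ft_force: [-0.7, -0.5, 5.4]
grip_width: 0.0138
grip_force: 57.1
clock: 4.8
tcp_pos: [0.4758, -0.2206, 0.0616]
tcp_rot: [-0.111, -3.139, -0.001]
ft_force: [0.4, -1.3, -3.2]
grip_width: 0.0138
grip_force: 57.1
```

```bash
python3 -m creep '[[0,0,0,0,0,-0.8,1],[0,0,0,0,0,-1.6,1],[0,0,0,0,0,-2.4,1],[0,0,0,0,0,-3.2,1],[0,0,0,0,0,-4,1],[0,0,0,0,0,-4.8,1],[0,0,0,0,0,-5.6,1],[0,0,0,0,0,-6.4,1],[0,0,0,0,0,-7.2,1],[0,0,0,0,0,-8,1],[0,0,0,0,0,-8.8,1],[0,0,0,0,0,-9.2,1],[0,0,0,0,0,-9.2,1]]'
python3 - <<'E'
from h import *
from station import robot
c=robot.camera("scene")
cv2.imwrite("pics/g2.png",cv2.resize(c["pixels"][150:340,120:373],(800,600),interpolation=cv2.INTER_CUBIC)[:,:,::-1])
s=robot.sense();print(row(s,(.5387-.003,.0059,s["tcp_pos"][2]),176))
E
```

```text
clock: 6.1
tcp_pos: [0.4764, -0.2212, 0.1545]
tcp_rot: [0.111, 3.138, -0.001]
ft_force: [-0.2, 0.3, -2.4]
grip_width: 0.0138
grip_force: 57.3
(array([-0.   ,  0.   , -0.001]), array([-4.34, 23.06, -0.  ]))
```

View pics/g2.png

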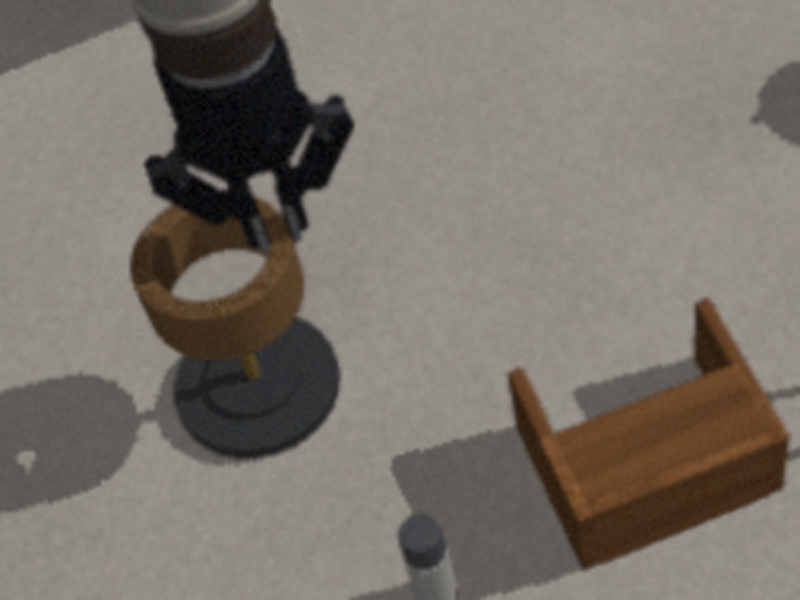

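The ring is level and clear above the post tip, with the stand upright. Carrying it to the cubby front.

```bash
python3 -m creep '[[0,0,0,-0.2,1,0,1],[0,0,0,-0.5,2.5,0,1],[0,0,0,-0.9,5,0,1],[0,0,0,-1.5,8,0,1],[0,0,0,-2.1,11,0,1],[0,0,0,-2.6,14,0,1],[0,0,0,-3.2,17,0,1],[0,0,0,-3.7,20,0,1],[0,0,0,-4.1,22,0,1],[0,0,0,-4.3,23.1,0,1],[0,0,0,-4.3,23.1,2,1],[0,0,0,-4.3,23.1,4,1],[0,0,0,-4.3,23.1,6,1],[0,0,0,-4.3,23.1,8,1],[0,0,0,-4.3,23.1,9,1],[0,0,0,-4.3,23.1,9.5,1],[0,0,0,-4.3,23.1,9.5,1],[0,0,0,-4.3,23.1,9.5,1]]'
python3 - <<'E'
from h import *
from station import robot
for n,b in(("top",(300,180,420,300)),("scene",(180,160,350,330))):
    c=robot.camera(n);x0,y0,x1,y1=b
    globals()[n]=cv2.resize(c["pixels"][y0:y1,x0:x1],(400,400),interpolation=cv2.INTER_CUBIC)
cv2.imwrite("pics/g3.png",np.hstack([top,scene])[:,:,::-1])
s=robot.sense();print(row(s,(.5357,.0059,.0427),176),s["ft_force"])
E
```

```text
clock: 7.95
tcp_pos: [0.5359, 0.0064, 0.0595]
tcp_rot: [0.111, 3.138, 0.0]
ft_force: [0.5, 0.1, -1.5]
grip_width: 0.0137
grip_force: 57.4
(array([ 0.   ,  0.002, -0.001]), array([ 0.04, -0.05,  1.71])) [-0.44293818  0.32221781 -1.71827118]
```

View pics/g3.png

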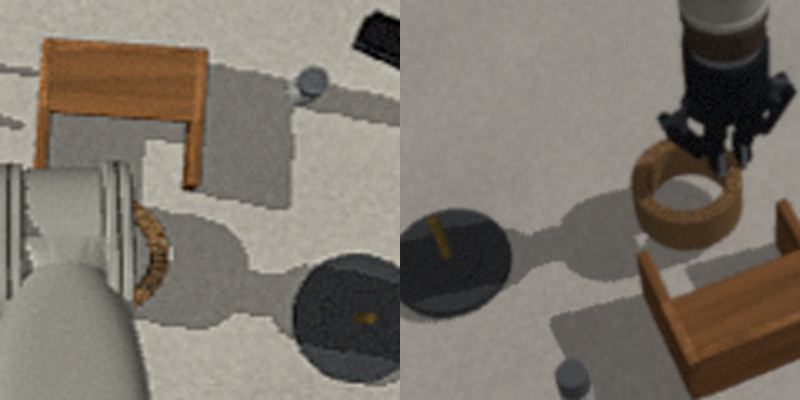

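The roll is held level in front of the mouth, clear of the cubby walls. Lowering slowly.

```bash
python3 -m creep '[[0,0,0,0,0,0.5,1],[0,0,0,0,0,0.9,1],[0,0,0,0,0,1.2,1],[0,0,0,0,0,1.4,1],[0,0,0,0,0,1.45,1],[0,0,0,0,0,1.5,1],[0,0,0,0,0,1.5,1]]'; python3 -m creep '[[0,0,0,0,0,0.05,1],[0,0,0,0,0,0.1,1],[0,0,0,0,0,0.15,1],[0,0,0,0,0,0.15,1]]'
```

```text
clock: 8.75
tcp_pos: [0.5353, 0.0064, 0.0437]
tcp_rot: [0.111, 3.14, -0.0]
ft_force: [-0.5, -0.6, -1.5]
grip_width: 0.0137
grip_force: 57.3
clock: 9.15
tcp_pos: [0.5354, 0.0065, 0.0427]
tcp_rot: [0.111, 3.139, 0.0]
ft_force: [-0.0, 0.4, 2.3]
grip_width: 0.0135
grip_force: 57.7
```

```bash
python3 -m creep '[[0,0,0,0,0,0.05,1],[0,0,0,0,0,0.05,1]]';  python3 -m creep '[[0,0,0,0,0,0,1.5],[0,0,0,0,0,0,1.7],[0,0,0,0,0,0,2],[0,0,0,0,0,0,2.5],[0,0,0,0,0,0,3.2],[0,0,0,0,0,0,3.2],[0,0,0,0,0,0,3.2]]'; python3 -m creep '[[0,0,0,0,0,-2,3.2],[0,0,0,0,0,-5,3.2],[0,0,0,0,0,-9,3.2],[0,0,0,0,0,-11,3.2],[0,0,0,10,0,-11,3.2],[0,0,0,10,0,-11,3.2],[0,0,0,15,-4,-11,5],[0,0,0,15,-4,-11,5],[0,0,0,15,-4,-11,5]]'
python3 - <<'E'
from h import *
from station import robot
c=robot.camera("top")
def circ(p):
    A=np.c_[2*p,np.ones(len(p))];x=np.linalg.lstsq(A,(p**2).sum(1),rcond=None)[0];return x[:2].round(4),np.sqrt(x[2]+x[:2]@x[:2]).round(4)
b=(300,239,372,300);k=biggest(blob(c,b,(8,90,50),(22,255,255)),b);q,r=circ(cast(c,k,.048));print(q,r,len(k))
cv2.imwrite("pics/g4.png",cv2.resize(c["pixels"][180:330,250:450],(800,600),interpolation=cv2.INTER_CUBIC)[:,:,::-1])
s=robot.sense()
u=np.array([.9976,-.0697]);o=np.array([.6602,-.0482])
print("roll in cubby frame",(q-o)@u,(q-o)@np.array([.0697,.9976]))
E
```

```text
clock: 9.35
tcp_pos: [0.5354, 0.0064, 0.0426]
tcp_rot: [0.111, 3.139, 0.0]
ft_force: [-1.4, 0.9, 5.6]
grip_width: 0.0136
grip_force: 58.1
clock: 10.05
tcp_pos: [0.5352, 0.0063, 0.0415]
tcp_rot: [-0.111, -3.139, 0.0]
ft_force: [-0.2, 0.6, -0.1]
grip_width: 0.0319
grip_force: 0.0
clock: 10.95
tcp_pos: [0.3814, -0.0235, 0.152]
tcp_rot: [0.114, 3.139, -0.0]
ft_force: [1.2, -0.3, 0.2]
grip_width: 0.0499
grip_force: 0.0
[ 0.5326 -0.0379] 0.0506 96
roll in cubby frame -0.12801167000000005 0.0013815599999999952
```

View pics/g4.png

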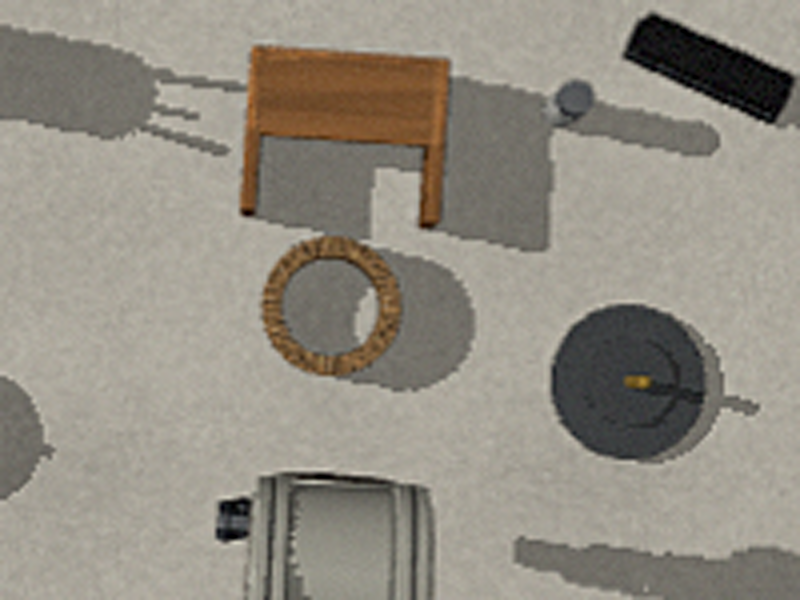

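The roll stands flat and free at top-crop (332,305), centred on the mouth, and the stand is unmoved. Positioning behind it for a two-finger cradle push.

```bash
python3 - <<'E'
from h import *
from station import robot
s=robot.sense();print(row(s,(.4350,-.0325,.037),176))
E
```

```text
(array([ 0.   ,  0.002, -0.002]), array([-5.19, -0.56, 11.54]))
```

```bash
python3 -m creep '[[0,0,0,-5.2,-0.55,0,5],[0,0,0,-5.2,-0.55,3,5],[0,0,0,-5.2,-0.55,6,5],[0,0,0,-5.2,-0.55,9,5],[0,0,0,-5.2,-0.55,10.5,5],[0,0,0,-5.2,-0.55,11.5,5],[0,0,0,-5.2,-0.55,11.5,5],[0,0,0,-5.2,-0.55,11.5,5]]'
python3 - <<'E'
from h import *
from station import robot
s=robot.sense();print(row(s,(.6016,-.0441,.037),176))
E
```

```text
clock: 11.8
tcp_pos: [0.4356, -0.032, 0.0371]
tcp_rot: [0.111, 3.138, 0.0]
ft_force: [-0.4, -0.5, 0.3]
grip_width: 0.0501
grip_force: 0.0
(array([ 0.   ,  0.001, -0.001]), array([-16.65,  -0.04,   0.02]))
```

```bash
python3 -m creep '[[0,0,0,-1,-0.04,0,5],[0,0,0,-2,-0.04,0,5],[0,0,0,-2.6,-0.04,0,5],[0,0,0,-3.2,-0.04,0,5],[0,0,0,-3.8,-0.04,0,5],[0,0,0,-4.4,-0.04,0,5],[0,0,0,-5,-0.04,0,5],[0,0,0,-5.6,-0.04,0,5],[0,0,0,-6.2,-0.04,0,5],[0,0,0,-6.8,-0.04,0,5],[0,0,0,-7.4,-0.04,0,5],[0,0,0,-8,-0.04,0,5],[0,0,0,-8.6,-0.04,0,5],[0,0,0,-9.2,-0.04,0,5],[0,0,0,-9.8,-0.04,0,5],[0,0,0,-10.4,-0.04,0,5],[0,0,0,-11,-0.04,0,5],[0,0,0,-11.6,-0.04,0,5],[0,0,0,-12.2,-0.04,0,5],[0,0,0,-12.6,-0.04,0,5]]'
```

```text
clock: 13.8
tcp_pos: [0.5606, -0.0414, 0.0367]
tcp_rot: [0.111, 3.139, -0.0]
ft_force: [-0.6, 0.4, -0.8]
grip_width: 0.0501
grip_force: 0.4
```

```bash
python3 -m creep '[[0,0,0,-0.5,0,0,5],[0,0,0,-1,0,0,5],[0,0,0,-1.5,0,0,5],[0,0,0,-2,0,0,5],[0,0,0,-2.4,0,0,5],[0,0,0,-2.8,0,0,5],[0,0,0,-3.1,0,0,5],[0,0,0,-3.1,0,0,5]]'
python3 - <<'E'
from h import *
from station import robot
for n,b in(("top",(300,180,400,280)),("scene",(240,220,400,340))):
    c=robot.camera(n);x0,y0,x1,y1=b
    globals()[n]=cv2.resize(c["pixels"][y0:y1,x0:x1],(400,400),interpolation=cv2.INTER_CUBIC)
cv2.imwrite("pics/g5.png",np.hstack([top,scene])[:,:,::-1])
s=robot.sense();print(row(s,(.6016,-.0441,.037),176),s["ft_force"])
E
```

```text
clock: 14.6
tcp_pos: [0.5916, -0.0436, 0.0368]
tcp_rot: [0.111, 3.139, -0.0]
ft_force: [-0.7, -0.4, 0.7]
grip_width: 0.0496
grip_force: 0.0
(array([ 0.   ,  0.001, -0.001]), array([-1.04,  0.02, -0.02])) [ 0.47805457 -0.50208484  0.01885411]
```

View pics/g5.png

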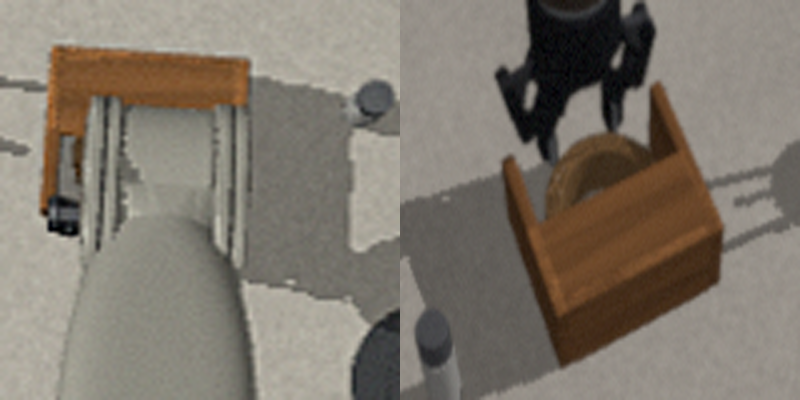

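The roll is partly under the roof and cradled between the fingers, about 10 mm short. Continuing gently until the force rises.

```bash
python3 -m creep '[[0,0,0,-0.3,0,0,5],[0,0,0,-0.5,0,0,5],[0,0,0,-0.7,0,0,5],[0,0,0,-0.8,0,0,5],[0,0,0,-0.8,0,0,5]]'; python3 -m creep '[[0,0,0,-0.1,0,0,5],[0,0,0,-0.2,0,0,5],[0,0,0,-0.2,0,0,5]]'
```

```text
clock: 15.2
tcp_pos: [0.599, -0.0442, 0.0367]
tcp_rot: [0.111, 3.139, -0.0]
ft_force: [-0.4, -0.0, 0.1]
grip_width: 0.0503
grip_force: 0.3
clock: 15.5
tcp_pos: [0.6001, -0.0442, 0.0366]
tcp_rot: [-0.111, -3.138, -0.0]
ft_force: [-3.7, 0.7, 1.6]
grip_width: 0.05
grip_force: 1.7
```

```bash
python3 -m creep '[[0,0,0,-0.1,0,0,5],[0,0,0,-0.1,0,0,5]]'; python3 -m creep '[[0,0,0,-0.1,0,0,5],[0,0,0,-0.1,0,0,5]]'
```

```text
clock: 15.7
tcp_pos: [0.6002, -0.0442, 0.0365]
tcp_rot: [-0.111, -3.136, -0.0]
ft_force: [-6.4, -0.1, 4.1]
grip_width: 0.0499
grip_force: 3.0
clock: 15.9
tcp_pos: [0.6003, -0.0442, 0.0365]
tcp_rot: [-0.111, -3.135, -0.0]
ft_force: [-8.8, 0.5, 6.2]
grip_width: 0.05
grip_force: 4.1
```

Position has stalled and the force is climbing, so the roll is against the back. Retreating.

```bash
python3 -m creep '[[0,0,0,0.2,0,0,5],[0,0,0,1,0,0,5],[0,0,0,3,0,0,5],[0,0,0,6,0,0,5],[0,0,0,10,0,0,5],[0,0,0,14,0,0,5],[0,0,0,18,0,-3,5],[0,0,0,22,0,-8,5],[0,0,0,24,0,-12,5],[0,0,0,24,0,-12,5],[0,0,0,24,0,-12,5],[0,0,0,24,0,-12,5]]'
python3 - <<'E'
from h import *
from station import robot
for n,b in(("top",(200,180,440,310)),("scene",(150,140,410,340))):
    c=robot.camera(n);x0,y0,x1,y1=b
    globals()[n]=cv2.resize(c["pixels"][y0:y1,x0:x1],(800,300),interpolation=cv2.INTER_CUBIC) if 0 else cv2.resize(c["pixels"][y0:y1,x0:x1],(400,300),interpolation=cv2.INTER_CUBIC)
    if n=="top":
        u=np.array([.9976,-.0697]);o=np.array([.6602,-.0482]);v=np.array([.0697,.9976])
        hsv=cv2.cvtColor(c["pixels"],cv2.COLOR_RGB2HSV);m=cv2.inRange(hsv,(8,70,25),(24,255,255))
        ys,xs=np.nonzero(m[200:250,305:370]);P=cast(c,np.c_[xs+305,ys+200],.048);a=(P-o)@u;w=(P-o)@v
        k=(abs(w)<.05)&(a<-.008);e=k&(a<-.04);print("roll near edge",a[k].min(),"y of near edge",w[e].mean(),e.sum())
        b=(380,250,440,300);print("post",cast(c,[biggest(cv2.inRange(hsv[250:300,380:440],(15,120,60),(30,255,255)),b).mean(0)],.083))
cv2.imwrite("pics/g6.png",np.hstack([top,scene])[:,:,::-1])
E
```

```text
clock: 17.1
tcp_pos: [0.3641, -0.0275, 0.1563]
tcp_rot: [0.111, 3.138, -0.0]
ft_force: [-0.0, -0.2, 0.4]
grip_width: 0.0499
grip_force: 0.0
roll near edge -0.05772786724269677 y of near edge 0.0014989812499760892 101
post [[ 0.47499842 -0.26205402]]
```

View pics/g6.png

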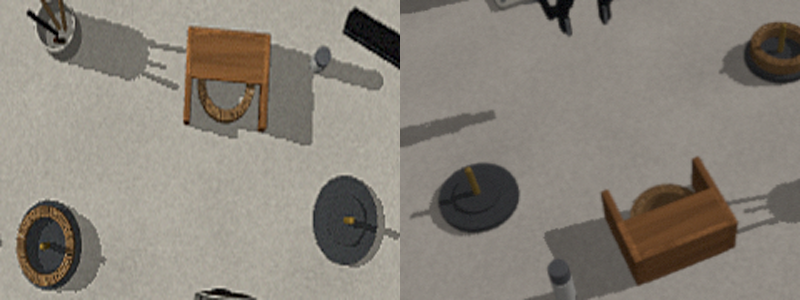

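The roll sits centred under the roof, with its near edge where it should be once parallax is allowed for. Stand A is upright in place and the bystanders are untouched.

```bash
python3 -c "
from station import robot
print(robot.hand_in())"
```

```text
the job is handed in; nothing more can be done
None
```

I lifted the wide roll off its post, set it down flat in front of the cubby, released it, then pushed it fully home against the back. In the final pictures the stand is upright in place, the narrow roll and nearby bystanders look undisturbed, and the job was handed in at about 17 s with no verdict returned.

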